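Pack grinder gear parts from the strip-down tray: castings below, plastic cover on top

TASK

Pack the overhauled grinder parts for dispatch, heavy ones lowest: take the silver gear housing and the yellow bearing box out of the blue tray, each lifted straight up out of its snug pocket by the round boss or nut that stands clear, and stand both upright, side by side, on the floor of the red bin. Only then lift the orange plastic cover out by its ridge and lay it level across the tops of the two, inside the bin. Set everything down gently without dropping it, keep the parts from tipping, let go of each, and leave the dark worn bearing box in the tray and the other things on the bench where they are.

Things in the scene. Friction and masses are not known exactly. Their poses are not given: they have to be found in the camera images.
- tray: fixed blue tray, 190 (x) x 260 (y) x 36 high; origin: centre of underside, z up. Three equal square pockets 68 x 68, 30 deep (floor 6 above the bench), centres in the tray frame at x=-44, y=-84, 0 and +84 mm; a shallow recess 78 (x) x 138 (y), 10 deep, centred at x=+46, y=-45. The gear housing, the bearing box and the worn bearing box sit in the three square pockets, in any order; the cover lies in the recess
- housing_c (a point): centre (half-way up, 27 above the underside) of the loose silver gear housing, a cast part of about 0.5 kg: square flange 66 x 66 x 12 at the bottom (1 mm clearance each side in its pocket), dome to 30 above the underside (flush with the tray's top), then a plain upright round boss 34 in diameter from 30 to 54 above the underside, on the centre line, flat on top: the only place to grip. Its x and y axes run along the flange sides, z up; in the tray it has the tray's yaw
- bearing_box_c (a point): centre (half-way up, 27 above the underside) of the loose bearing box, about 0.4 kg: yellow square flange 66 x 66 x 12 (1 mm clearance each side in its pocket) and yellow round neck 46 in diameter up to 28 above the underside; on its spindle a bright steel clamp nut, round, 34 in diameter, fixed, from 31 to 54 above the underside, on the centre line, flat on top: the only place to grip. Axes along the flange sides, z up; in the tray it has the tray's yaw
- cover_c (a point): centre (half-way up, 16 above the underside) of the loose orange plastic tail cover, about 0.07 kg: flat plate 76 (x) x 136 (y) x 10 with a flat underside; a ridge 16 wide (x), 56 long (y) stands in the middle from 10 to 32 above the underside: the only place to grip. It lies flush in the recess (1 mm clearance each side) with the tray's yaw
- worn_box_c (a point): centre (25 above the underside) of the loose worn bearing box, dark flange 66 x 66, rusty copper-coloured neck and bare dark spindle 16 in diameter up to 50 above the underside; in one of the square pockets; it stays there
- bin_floor (a point): centre of the inner floor (4 above the bench) of the fixed red open bin: inside 92 (x) x 164 (y), walls 71 above this floor and 5 thick, outside 102 x 174, rim lip to 112 x 186. x is the short side, y the long side, z up. The two metal parts, 66 square, fit side by side along y, for instance centred 41 mm either side of this point
- screwdriver: loose screwdriver with an orange handle, lying on the bench; origin: underside centre
- wrench: loose steel spanner lying on the bench; origin: underside centre
- oil: loose green oil bottle, 56 in diameter, 150 high; origin: underside centre
- screw_jar: loose clear screw jar with a black cap, 64 in diameter, 65 high; origin: underside centre
- battery: loose black battery pack, 63 x 77 x 52 high, green band; origin: underside centre
- pin_spanner: loose dark flat two-pin spanner, about 147 long, lying on the bench; origin: underside centre
There are look-alikes about, which are no part of the job. What is shaped like the part that bears housing_c but purple or turquoise is not meant. Of the things shaped like the part that bears bearing_box_c, the yellow one is meant.

How it is judged (in metres and radians):
On the way, in this order (a step that is already met when the one before it is completed fails the run):
1. one of the two metal parts is lifted upright clear of its pocket (((z of housing_c in the frame of tray above 0.08 m and angle between housing_c's own z axis and vertical below 0.3 rad) or (z of bearing_box_c in the frame of tray above 0.08 m and angle between bearing_box_c's own z axis and vertical below 0.3 rad))), for 0.1 s.
2. gear housing and bearing box stand upright on the floor of the bin, let go, the cover still in its recess (x of housing_c in the frame of bin_floor between -0.046 and 0.046 m and y of housing_c in the frame of bin_floor between -0.082 and 0.082 m and z of housing_c in the frame of bin_floor between 0.022 and 0.032 m and angle between each of housing_c, bearing_box_c's own z axis and vertical below 0.12 rad and x of bearing_box_c in the frame of bin_floor between -0.046 and 0.046 m and y of bearing_box_c in the frame of bin_floor between -0.082 and 0.082 m and z of bearing_box_c in the frame of bin_floor between 0.022 and 0.032 m and contact force between the fingers and housing below 0.02 N and contact force between the fingers and bearing_box below 0.02 N and distance of cover_c from where it was at the start of the episode below 0.012 m), for 0.2 s.
3. the cover is lifted level clear of its recess (z of cover_c in the frame of tray above 0.08 m and angle between cover_c's own z axis and vertical below 0.3 rad), for 0.1 s.
At the end, for the whole second after the job is handed in: housing and bearing box stand upright (within 0.12 rad) on the bin floor (centres 27 mm above it, within 5 mm); the cover rests on both, inside the bin, level within 0.12 rad, its centre 63 to 77 mm above the bin floor; all three are let go and at rest (below 0.02 m/s) (x of housing_c in the frame of bin_floor between -0.046 and 0.046 m and y of housing_c in the frame of bin_floor between -0.082 and 0.082 m and z of housing_c in the frame of bin_floor between 0.022 and 0.032 m and angle between each of housing_c, bearing_box_c, cover_c's own z axis and vertical below 0.12 rad and x of bearing_box_c in the frame of bin_floor between -0.046 and 0.046 m and y of bearing_box_c in the frame of bin_floor between -0.082 and 0.082 m and z of bearing_box_c in the frame of bin_floor between 0.022 and 0.032 m and x of cover_c in the frame of bin_floor between -0.046 and 0.046 m and y of cover_c in the frame of bin_floor between -0.082 and 0.082 m and z of cover_c in the frame of bin_floor between 0.063 and 0.077 m and linear speed of each of housing, bearing_box, cover below 0.02 m/s and contact force between cover and housing above 0.02 N and contact force between cover and bearing_box above 0.02 N); the robot touches nothing.
It fails at once if a part to be packed is dropped: it moves faster than 0.6 m/s with no finger touching it ((linear speed of housing above 0.6 m/s and contact force between the fingers and housing below 0.01 N) or (linear speed of bearing_box above 0.6 m/s and contact force between the fingers and bearing_box below 0.01 N) or (linear speed of cover above 0.6 m/s and contact force between the fingers and cover below 0.01 N)).
It fails at once if a part to be packed is tipped by more than 0.45 rad (angle between any of housing_c, bearing_box_c, cover_c's own z axis and vertical above 0.45 rad).
It fails at once if the worn bearing box is moved more than 12 mm or another thing on the bench more than 30 mm (distance of worn_box_c from where it was at the start of the episode above 0.012 m or distance of any of screwdriver, wrench, oil, screw_jar, battery, pin_spanner from where it was at the start of the episode above 0.03 m).
It also fails if it takes over 69 s, if anything falls off the work surface, if the arm or the gripper's body presses on something with over 40 N, if the wrist force passes 120 N, or if a joint passes its speed limit or range.

ROBOT

A 7-joint arm with a two-finger parallel gripper is mounted at the origin on the work surface. World frame = base frame: x ahead of the robot, y to its left, z up, the work surface at z = 0. Lengths are in m, angles in degrees, forces in N, time in s.
With the tool pointing down it reaches from about 0.425 to 0.925 m from the base axis. Payload 6.8 kg.
Tool frame: the origin (TCP) lies at the very end of the fingers, on their centre line; the grasp point (between the pads) lies 19 mm behind it; z points along the fingers, y is the line along which they close (so a half turn about z gives the same grasp; the last joint's range is limited). The gripper opens to 85 mm and grips with 20 to 120 N. Pads are 22 mm wide; open, the fingers measure 114 mm over their backs; the gripper's body (76 mm by 85 mm) begins 54 mm behind the grasp point. The pads swing forward as they close: fully open they stand 13 mm farther back than shut.
Start: joints at [-75.292, 27.33, 1.283, 89.118, -0.659, 63.558, -4.761], TCP at [0.241, 0.631, 0.209] pointing down, gripper open.
Joint ranges: [-169.35, 169.35], [-19.33, 120.38], [-80.79, 83.38], [13.8, 139.57], [-78.32, 258.32], [9.67, 109.79], [-169.56, 169.56]. Speed limits (degrees/s): [136.94, 136.94, 180, 180, 180, 180, 180].

INTERFACE

Orientations are given as [roll, pitch, yaw] about the fixed x, y, z axes, in that order (R = Rz(yaw) Ry(pitch) Rx(roll)).
In Python, from bench import read_state, cams, order gives the robot as it stands.
- The arm moves only by the tool jog_arm, never from a script. Its argument "plan" is a list of rows, each an object of numbers: "x", "y", "z": the shift along the tool's x, y, z in m; "rx", "ry", "rz": the turn, a rotation vector about the tool's x, y, z in degrees; "jaw": the finger opening in m, from 0 to 0.0854. In form: [{"x": .., "y": .., "z": .., "rx": .., "ry": .., "rz": .., "jaw": ..}, ...]. A call has 1 to 8 rows; each row shifts and turns the commanded pose from where the row before left it, along the tool's axes as they then stand; what a row does not reach is not made up. A row lasts 1/8 s, in which the tool goes at most 62.5 mm and 10.7 degrees, less where a joint would pass 70% of its speed; a pose out of reach is approached as far as the arm can. A call is refused whole if a number of a shift passes 0.0625 or a number of a turn 10.7, either way. A call with a gripper value outside its range is refused whole. The fingers move at their own pace and stop on an object; "force" is the grip in N (left out, the last holds). Time passes only in rows, so rows that do not move let the fingers close. It gives the time, the measured TCP pose, the force, the opening and the grip force at its end, in the units of the state.
- read_state(): the state, without advancing time (a new reading comes with each control period).
- cams.snapshot(name): name is "scene" or "side" or "wrist"; returns a dict with "frame" (480x640x3 uint8, red, green, blue), "K" (3x3 intrinsics, pixels), "position" and "orientation" of the camera in the world. Camera axes: x right, y up, looking along -z (the intrinsics and any distortion apply to the point x, -y, -z); pixel columns grow to the right and rows downward; lengths in m; the calibration is good to about 2 mm. A picture is of the moment at which its call begins. There is no depth.
- order.job_done(): hands the job in; it is judged then, once.
Trained networks look in the newest picture that a camera, given by its name, has taken for a name from the list of things; names that differ only in an ending like _2 or _b are one class to them, and where a whole thing is asked for, a point or a joint stands for the part that bears it (a point fixed in the world has none). Each returns a list of dicts, best first, with "confidence" (0 to 1); they miss things now and then, are a little off and sometimes report something else, mostly with a low value. They report only what shows in the picture. A call takes as long as a camera call. They do not tell look-alikes from the thing itself.
- cams.boxes_of(query, camera): "rect" ([left, top, right, bottom] in pixels, round what is visible of it).
The state is a dict: "t": time; "joints": joint angles; "dq": joint speeds; "tau": joint torques, N m; "ee_pos": TCP position; "eef_rot": TCP orientation; "force": force on the tool from outside, world axes, zero at the start; "moment": the same for the moment, N m; "width": finger opening in m; "finger_force": force on a finger pad.
Only numpy, scipy, OpenCV 4.12 (cv2) and the standard library are available. Lean on these libraries where they do the work, as an engineer would, in place of code of your own. Each camera call takes 0.05 s, during which the arm holds its last target. There are 200 camera calls.

## Working session

There is one attempt and no reset: what is moved stays moved. The work goes in short steps, Python scripts to look and compute and a tool call to move; the robot and the scene stay as the last step left them, time stands still between calls to the robot, and variables do not carry over. Pictures are saved under pics/ and viewed, at most 10 in all, crops included, and the job is handed in when it is done.

Besides the shell and the picture viewer there is one more tool, called as name(argument=value, ...), one argument or row to a line, values as JSON. jog_arm: Moves the arm, as the interface text tells. Its arguments: {"type":"object","properties":{"plan":{"type":"array","items":{"type":"object","properties":{"x":{"type":"number"},"y":{"type":"number"},"z":{"type":"number"},"rx":{"type":"number"},"ry":{"type":"number"},"rz":{"type":"number"},"jaw":{"type":"number"}}}},"force":{"type":"number"}},"required":["plan"]}

```bash
mkdir -p pics; ls; cat > h.py <<'E'
import numpy as np,cv2
from scipy.spatial.transform import Rotation as R
from bench import read_state,cams,order
def snap(n,f=None):
    s=cams.snapshot(n)
    if f: cv2.imwrite('pics/'+f,s['frame'][:,:,::-1])
    return s
def rot(o):
    o=np.array(o,float)
    if o.shape==(3,3): return o
    return R.from_quat(o).as_matrix() if o.size==4 else R.from_euler('xyz',o,degrees=True).as_matrix()
def world(s,px,z):
    K=np.array(s['K']);u,v=px
    d=np.linalg.inv(K)@[u,v,1]; d=rot(s['orientation'])@[d[0],-d[1],-d[2]]
    p=np.array(s['position']);return p+d*(z-p[2])/d[2]
def pix(s,P):
    c=rot(s['orientation']).T@(np.array(P)-s['position']); q=np.array(s['K'])@[c[0],-c[1],-c[2]]
    return q[:2]/q[2]
E
python3 - <<'E'
from h import *
print(read_state())
for n in ['scene','side','wrist']:
    s=snap(n,n+'0.png'); print(n,{k:v for k,v in s.items() if k!='frame'})
    for q in ['tray','housing_c','bearing_box_c','cover_c','worn_box_c','bin_floor','oil']:
        try: print(q,[(np.round(b['rect']).tolist(),round(b['confidence'],2)) for b in cams.boxes_of(q,n)[:4]])
        except Exception as e: print(q,e)
E
```

```text
pics
{'t': 0.0, 'joints': array([-75.29215144,  27.37617817,   1.28071957,  89.17830246,
        -0.65877939,  63.55777375,  -4.76251895]), 'dq': array([ 0.09591666,  0.04163208,  0.03804421, -0.00749225,  0.02390252,
        0.00679463, -0.06762311]), 'tau': array([-7.37065384e-04, -5.96452081e+01,  1.60771105e+00, -2.81202382e+01,
        1.25282840e-02,  9.33377742e-03,  1.09648363e-05]), 'ee_pos': array([0.24061405, 0.62997989, 0.2075216 ]), 'eef_rot': array([-1.79895428e+02,  8.26638238e-03,  1.59097872e+02]), 'force': array([ 0.81239417, -0.38512202, -0.08442565]), 'moment': array([ 0.01355757, -0.00254536, -0.01597688]), 'finger_force': 0.0, 'width': 0.08554646168755499}
scene {'K': array([[462.26910626,   0.        , 325.36561169],
       [  0.        , 462.26910626, 234.91282708],
       [  0.        ,   0.        ,   1.        ]]), 'position': array([1.22067719, 0.36932489, 0.89808245]), 'orientation': array([ 42.1376833 ,   1.10685771, 118.02601032])}
tray [([317.0, 207.0, 451.0, 309.0], 0.71)]
housing_c [([469.0, 228.0, 505.0, 257.0], 0.9), ([405.0, 244.0, 440.0, 269.0], 
[... 1116 characters left out ...]
n_box_c [([286.0, 255.0, 310.0, 270.0], 0.7), ([161.0, 328.0, 218.0, 372.0], 0.57)]
bin_floor []
oil [([139.0, 241.0, 156.0, 300.0], 0.66)]
wrist {'K': array([[342.21252373,   0.        , 318.34263358],
       [  0.        , 342.21252373, 237.89559914],
       [  0.        ,   0.        ,   1.        ]]), 'position': array([0.17622387, 0.65529255, 0.37323569]), 'orientation': array([-1.59551784e+01,  7.00142680e-03,  6.91660652e+01])}
tray [([76.0, 439.0, 144.0, 480.0], 0.87), ([80.0, 476.0, 120.0, 479.0], 0.41)]
housing_c [([77.0, 439.0, 144.0, 480.0], 0.68), ([79.0, 473.0, 120.0, 480.0], 0.56)]
bearing_box_c []
cover_c []
worn_box_c []
bin_floor []
oil [([81.0, 439.0, 144.0, 480.0], 0.36)]
```

View pics/scene0.png

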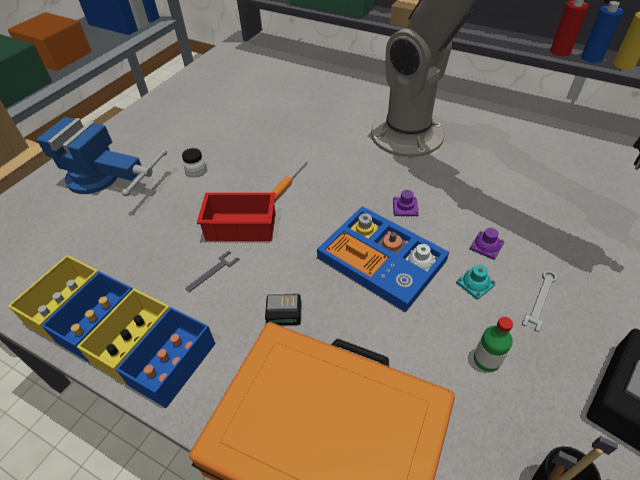

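View pics/side0.png

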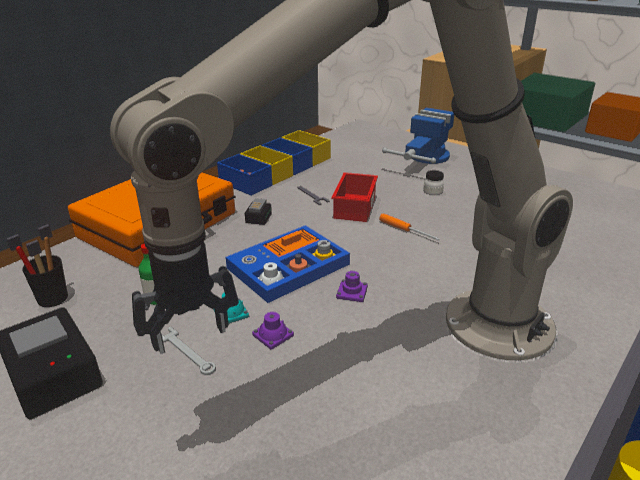

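The scene picture shows the tray with the yellow box at (365,224), the worn box at (392,242), the silver housing at (423,256) and the cover at (357,253). The bin is at (237,217). In the side picture the tray is at (288,262) and the bin at (355,195).

```bash
python3 - <<'E'
from h import *
from scipy.optimize import least_squares
s=snap('scene'); d=snap('side')
def hull(S,rect,kind):
    im=cv2.cvtColor(S['frame'],cv2.COLOR_RGB2HSV); m=np.zeros((480,640),np.uint8)
    l,t,r,b=rect; c=im[t:b,l:r]; h=c[...,0]
    ok=((h>100)&(h<125) if kind=='b' else (h<5)|(h>172))&(c[...,1]>140)
    m[t:b,l:r]=ok*255
    n,lab,st,_=cv2.connectedComponentsWithStats(m); i=1+st[1:,4].argmax()
    return cv2.convexHull(cv2.findContours((lab==i).astype(np.uint8),0,1)[0][0])
def model(p,boxes):
    c,si=np.cos(p[2]),np.sin(p[2])
    return [(p[0]+c*x-si*y,p[1]+si*x+c*y,z) for x,y,z in boxes]
def B(w,l,z): return [(a*w/2,b*l/2,z) for a in(-1,1) for b in(-1,1)]
tray=B(.19,.26,0)+B(.19,.26,.036)
bn=B(.102,.174,0)+B(.112,.186,.075)
def support(pts):
    a=np.arange(0,2*np.pi,np.pi/36); return (np.array(pts).reshape(-1,2)@np.array([np.cos(a),np.sin(a)])).max(0)
def fit(name,boxes,kind,rs,rd,z):
    hs=[(s,support(hull(s,rs,kind))),(d,support(hull(d,rd,kind)))]
    f=lambda p:np.concatenate([support([pix(S,q) for q in model(p,boxes)])-h-.0 for S,h in hs])
    c=world(s,((rs[0]+rs[2])/2,(rs[1]+rs[3])/2),z)
    best=min((least_squares(f,[c[0],c[1],y],loss='soft_l1') for y in np.arange(-3,3.1,.4)),key=lambda r:r.cost)
    print(name,best.x[:2].round(4),np.degrees(best.x[2]).round(1),'cost',best.cost,'rms',np.sqrt((best.fun**2).mean()))
    return best.x
p=fit('tray',tray,'b',(310,200,455,312),(222,222,355,305),.02)
b=fit('bin',bn,'r',(190,185,282,246),(328,168,384,225),.04)
for n,im in(('s',s),('d',d)):
    for flip in(0,np.pi):
        q=[p[0],p[1],p[2]+flip]
        P=model(q,[(-.044,-.084,.06),(-.044,0,.056),(-.044,.084,.06),(.046,-.045,.058)])
        print(n,flip,[pix(im,x).round().tolist() for x in P]);
        if n=='s':print(np.round(P,4).tolist())
E
```

```text
tray [0.5193 0.1327] -10.9 cost 70.66635075645897 rms 1.1567946345135098
bin [ 0.5855 -0.2455] 27.3 cost 69.99377969090997 rms 1.1901218373530549
s 0 [[365.0, 217.0], [392.0, 233.0], [422.0, 248.0], [356.0, 246.0]]
[[0.4603, 0.0585, 0.06], [0.4761, 0.141, 0.056], [0.492, 0.2235, 0.06], [0.556, 0.0798, 0.058]]
s 3.141592653589793 [[402.0, 271.0], [372.0, 255.0], [343.0, 238.0], [409.0, 241.0]]
[[0.5784, 0.2069, 0.06], [0.5625, 0.1244, 0.056], [0.5467, 0.0419, 0.06], [0.4826, 0.1856, 0.058]]
d 0 [[323.0, 243.0], [297.0, 255.0], [269.0, 266.0], [290.0, 235.0]]
d 3.141592653589793 [[250.0, 251.0], [277.0, 241.0], [302.0, 230.0], [283.0, 261.0]]
```

```bash
cat >> h.py <<'E'
def rows(target,yaw,n,frm=None,fyaw=None):
    st=read_state(); p=np.array(st['ee_pos'] if frm is None else frm,float); y0=st['eef_rot'][2] if fyaw is None else fyaw
    dy=(yaw-y0+180)%360-180; d=(np.array(target)-p)/n
    for i in range(n):
        y=np.radians(y0+dy*i/n); c,s=np.cos(y),np.sin(y)
        print('{"x":%.4f,"y":%.4f,"z":%.4f,"rz":%.2f},'%(c*d[0]+s*d[1],s*d[0]-c*d[1],-d[2],-dy/n))
E
python3 -c "
from h import *
rows([.492,.2235,.17],79.1,8)"
```

```text
{"x":-0.0475,"y":-0.0363,"z":0.0048,"rz":10.00},
{"x":-0.0531,"y":-0.0275,"z":0.0048,"rz":10.00},
{"x":-0.0571,"y":-0.0179,"z":0.0048,"rz":10.00},
{"x":-0.0593,"y":-0.0077,"z":0.0048,"rz":10.00},
{"x":-0.0597,"y":0.0027,"z":0.0048,"rz":10.00},
{"x":-0.0584,"y":0.0130,"z":0.0048,"rz":10.00},
{"x":-0.0552,"y":0.0230,"z":0.0048,"rz":10.00},
{"x":-0.0504,"y":0.0322,"z":0.0048,"rz":10.00},
```

jog_arm(
  plan=[
    {"x":-0.0475,"y":-0.0363,"z":0.0048,"rz":10.0,"jaw":0.06},
    {"x":-0.0531,"y":-0.0275,"z":0.0048,"rz":10.0},
    {"x":-0.0571,"y":-0.0179,"z":0.0048,"rz":10.0},
    {"x":-0.0593,"y":-0.0077,"z":0.0048,"rz":10.0},
    {"x":-0.0597,"y":0.0027,"z":0.0048,"rz":10.0},
    {"x":-0.0584,"y":0.013,"z":0.0048,"rz":10.0},
    {"x":-0.0552,"y":0.023,"z":0.0048,"rz":10.0},
    {"x":-0.0504,"y":0.0322,"z":0.0048,"rz":10.0},
  ],
  force=70,
)

```text
schema error: expected keys x, y, z, rx, ry, rz, jaw
```

```bash
python3 - <<'E'
from h import *
s=snap('wrist','w1.png'); st=read_state(); print(st['ee_pos'],st['eef_rot'],st['dq'].round(1),st['t'],s['position'],s['orientation'],st['width'])
for n,P in dict(h=(.492,.2235,.06),y=(.4603,.0585,.06),c=(.556,.0798,.058)).items(): print(n,pix(s,P).round(1))
E
```

```text
[0.24084437 0.63060016 0.20852727] [1.79996398e+02 5.80748788e-04 1.59096769e+02] [ 0.1  0.1 -0.  -0.  -0.1  0.  -0.1] 1.35 [0.17622404 0.65529322 0.37321224] [-1.59553930e+01  9.05100017e-03  6.91660645e+01] 0.08530053141092218
h [ 83.6 516.2]
y [-43.  533.2]
c [ 16.7 575.9]
```

View pics/w1.png

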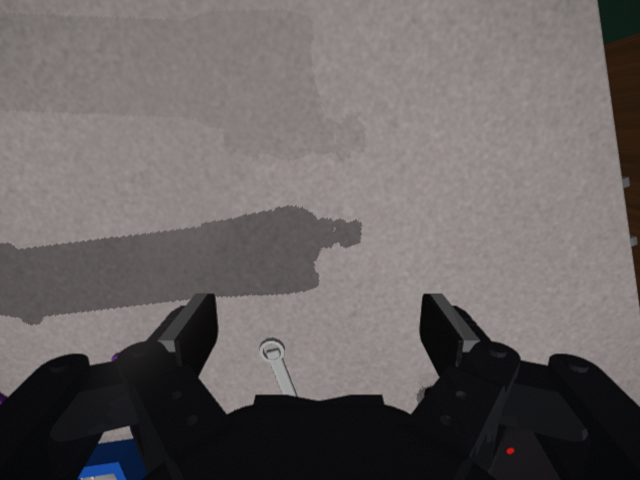

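The call was refused because every row needs all seven keys, so the wrist picture only shows bare bench with the fingers at the bottom. I'll send it again with full rows.

jog_arm(
  plan=[
    {"x":-0.0475,"y":-0.0363,"z":0.0048,"rx":0,"ry":0,"rz":10,"jaw":0.06},
    {"x":-0.0531,"y":-0.0275,"z":0.0048,"rx":0,"ry":0,"rz":10,"jaw":0.06},
    {"x":-0.0571,"y":-0.0179,"z":0.0048,"rx":0,"ry":0,"rz":10,"jaw":0.06},
    {"x":-0.0593,"y":-0.0077,"z":0.0048,"rx":0,"ry":0,"rz":10,"jaw":0.06},
    {"x":-0.0597,"y":0.0027,"z":0.0048,"rx":0,"ry":0,"rz":10,"jaw":0.06},
    {"x":-0.0584,"y":0.013,"z":0.0048,"rx":0,"ry":0,"rz":10,"jaw":0.06},
    {"x":-0.0552,"y":0.023,"z":0.0048,"rx":0,"ry":0,"rz":10,"jaw":0.06},
    {"x":-0.0504,"y":0.0322,"z":0.0048,"rx":0,"ry":0,"rz":10,"jaw":0.06},
  ],
  force=70,
)

```text
t: 2.35
ee_pos: [0.4931, 0.2221, 0.1704]
eef_rot: [180.0, -0.1, 78.8]
force: [0.8, 0.4, -0.3]
width: 0.0598
finger_force: 0.0
```

```bash
python3 - <<'E'
from h import *
s=snap('wrist'); s=snap('wrist');s=snap('wrist','w2.png'); st=read_state(); print(st['ee_pos'],st['eef_rot'],st['dq'].round(1),st['t'],s['position'],s['orientation'],st['width'])
for n,P in dict(h=(.492,.2235,.06),y=(.4603,.0585,.06),c=(.556,.0798,.058)).items(): print(n,pix(s,P).round(1))
E
```

```text
[0.49377812 0.21983816 0.17025494] [1.79944945e+02 5.18155953e-02 7.86959315e+01] [-2.7 -0.  -4.5 -0.5 -0.9  0.3  0.4] 2.5 [0.50980442 0.28460534 0.33485972] [-16.101873    -0.14386241 -11.64230928] 0.06015721858378871
h [311.3 219.3]
y [314.6 390.2]
c [410.4 352.5]
```

View pics/w2.png

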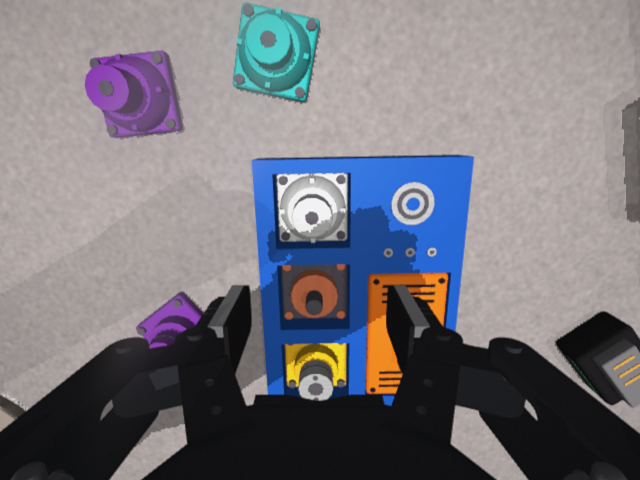

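The wrist view shows the silver boss top at (312,218), against a predicted (311,219), and the yellow nut at (316,388), against (315,390). The tray edges are upright in the picture. Both estimates agree, so I'm going down.

jog_arm(
  plan=[
    {"x":0,"y":0,"z":0.02,"rx":0,"ry":0,"rz":0,"jaw":0.06},
    {"x":0,"y":0,"z":0.03,"rx":0,"ry":0,"rz":0,"jaw":0.06},
    {"x":0,"y":0,"z":0.03,"rx":0,"ry":0,"rz":0,"jaw":0.06},
    {"x":0,"y":0,"z":0,"rx":0,"ry":0,"rz":0,"jaw":0.06},
    {"x":0,"y":0,"z":0,"rx":0,"ry":0,"rz":0,"jaw":0.06},
  ],
)

```text
t: 3.12
ee_pos: [0.4925, 0.2245, 0.0911]
eef_rot: [180.0, -0.1, 79.2]
force: [1.0, -0.0, 0.2]
width: 0.0603
finger_force: 0.0
```

```bash
python3 - <<'E'
from h import *
for i in range(4):
    s=snap('wrist','w3.png'); st=read_state(); print(st['ee_pos'].round(4),st['eef_rot'].round(2),st['dq'].round(1))
rows([.4922,.2236,.036],79.1,3)
print(pix(s,(.4922,.2236,.06)))
E
```

```text
[0.4929 0.2245 0.0914] [ 1.7992e+02 -9.0000e-02  7.9160e+01] [ 0.1 -0.4  0.2  0.  -0.1 -0.3  0.1]
[0.4929 0.2244 0.0915] [ 1.7991e+02 -1.1000e-01  7.9140e+01] [ 0.2 -0.1  0.2  0.2 -0.1 -0.2  0.1]
[0.4929 0.2243 0.0914] [ 1.7991e+02 -1.0000e-01  7.9130e+01] [ 0.1  0.2  0.1  0.3 -0.1 -0.2  0.1]
[0.4928 0.2241 0.0912] [ 1.7992e+02 -9.0000e-02  7.9120e+01] [ 0.1  0.3 -0.   0.2 -0.2 -0.1  0. ]
{"x":-0.0002,"y":-0.0002,"z":0.0184,"rz":0.01},
{"x":-0.0002,"y":-0.0002,"z":0.0184,"rz":0.01},
{"x":-0.0002,"y":-0.0002,"z":0.0184,"rz":0.01},
[316.23251612 260.68474156]
```

View pics/w3.png

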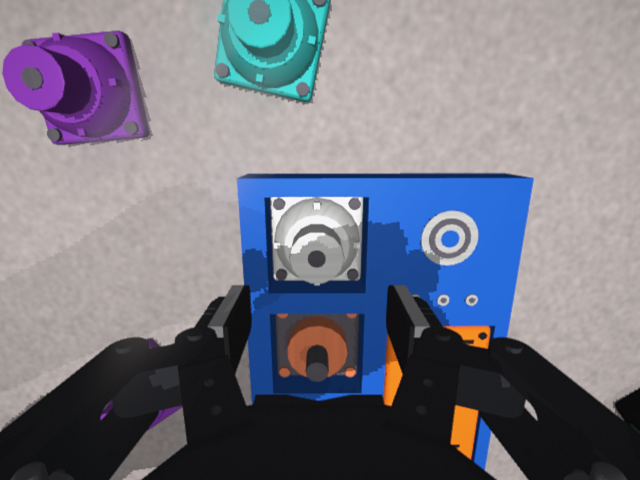

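The boss top is at (317,259), against a predicted (316,261), and centred between the fingers. Next I'll descend and close.

jog_arm(
  plan=[
    {"x":-0.0004,"y":-0.0006,"z":0.02,"rx":0,"ry":0,"rz":0,"jaw":0.06},
    {"x":0,"y":0,"z":0.018,"rx":0,"ry":0,"rz":0,"jaw":0.06},
    {"x":0,"y":0,"z":0.01,"rx":0,"ry":0,"rz":0,"jaw":0.06},
    {"x":0,"y":0,"z":0.004,"rx":0,"ry":0,"rz":0,"jaw":0.06},
    {"x":0,"y":0,"z":0,"rx":0,"ry":0,"rz":0,"jaw":0.06},
    {"x":0,"y":0,"z":0,"rx":0,"ry":0,"rz":0,"jaw":0.025},
    {"x":0,"y":0,"z":0,"rx":0,"ry":0,"rz":0,"jaw":0.025},
    {"x":0,"y":0,"z":0,"rx":0,"ry":0,"rz":0,"jaw":0.025},
  ],
  force=70,
)

```text
t: 4.32
ee_pos: [0.4916, 0.2234, 0.0384]
eef_rot: [180.0, -0.0, 79.1]
force: [-0.3, -0.4, 0.2]
width: 0.025
finger_force: 0.0
```

```bash
python3 - <<'E'
from h import *
s=snap('wrist','w4.png'); st=read_state(); print(st['ee_pos'].round(4),st['width'],st['finger_force'],st['force'])
E
```

```text
[0.4916 0.2233 0.0383] 0.024940371093508804 0.0 [-0.16326534 -0.74308719  0.5626804 ]
```

View pics/w4.png

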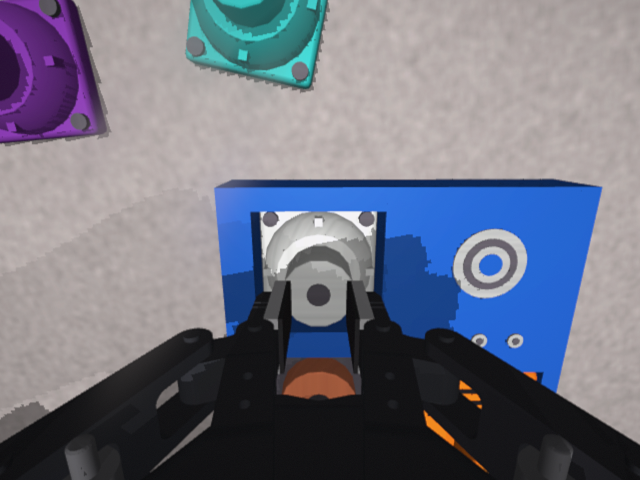

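```bash
python3 - <<'E'
from h import *
s=snap('wrist'); st=read_state(); p=st['ee_pos']; Rt=rot(st['eef_rot'])
for h in (0,-.004,-.008,-.019,-.03):
  print(h,[pix(s,p+Rt@np.array([x,y,h])).round().tolist() for x in(.011,0,-.011) for y in(-.0125,.0125)])
print(pix(s,(.4922,.2236,.06)), rot(s['orientation']).T@Rt, Rt.T@(s['position']-p))
print(world(s,(318,294),.06))
E
```

```text
0 [[293.0, 260.0], [342.0, 260.0], [293.0, 280.0], [341.0, 280.0], [293.0, 299.0], [341.0, 299.0]]
-0.004 [[292.0, 262.0], [342.0, 262.0], [292.0, 283.0], [342.0, 283.0], [293.0, 302.0], [341.0, 303.0]]
-0.008 [[291.0, 265.0], [343.0, 265.0], [292.0, 286.0], [342.0, 286.0], [292.0, 306.0], [342.0, 306.0]]
-0.019 [[290.0, 274.0], [344.0, 274.0], [290.0, 296.0], [344.0, 296.0], [291.0, 317.0], [343.0, 317.0]]
-0.03 [[287.0, 283.0], [346.0, 283.0], [288.0, 307.0], [346.0, 307.0], [289.0, 329.0], [345.0, 329.0]]
[318.13034006 297.51905642] [[ 1.21335805e-03  9.99999259e-01 -1.00585896e-04]
 [ 9.61463845e-01 -1.13894676e-03  2.74929041e-01]
 [ 2.74928723e-01 -4.30297068e-04 -9.61464514e-01]] [ 0.06966903  0.00057847 -0.16477717]
[0.492472   0.22533625 0.06      ]
```

The wrist picture shows the finger tips at about (285,282) and (350,282), in front of the boss top at (318,290). They closed above the boss: the real tips sit roughly 20 mm behind the stated TCP. I'll open, go lower and try again while watching the force.

jog_arm(
  plan=[
    {"x":0,"y":0,"z":0,"rx":0,"ry":0,"rz":0,"jaw":0.05},
    {"x":0,"y":0,"z":0,"rx":0,"ry":0,"rz":0,"jaw":0.05},
    {"x":0,"y":0,"z":0.006,"rx":0,"ry":0,"rz":0,"jaw":0.05},
    {"x":0,"y":0,"z":0.006,"rx":0,"ry":0,"rz":0,"jaw":0.05},
    {"x":0,"y":0,"z":0,"rx":0,"ry":0,"rz":0,"jaw":0.025},
    {"x":0,"y":0,"z":0,"rx":0,"ry":0,"rz":0,"jaw":0.025},
    {"x":0,"y":0,"z":0,"rx":0,"ry":0,"rz":0,"jaw":0.025},
  ],
  force=20,
)

```text
t: 5.3
ee_pos: [0.4909, 0.223, 0.0257]
eef_rot: [-179.9, 0.0, 79.1]
force: [-0.7, 0.0, -4.8]
width: 0.0328
finger_force: 20.4
```

jog_arm(
  plan=[
    {"x":0,"y":0,"z":0,"rx":0,"ry":0,"rz":0,"jaw":0.05},
    {"x":0,"y":0,"z":0,"rx":0,"ry":0,"rz":0,"jaw":0.05},
    {"x":0,"y":0,"z":0.004,"rx":0,"ry":0,"rz":0,"jaw":0.05},
    {"x":0,"y":0,"z":0.004,"rx":0,"ry":0,"rz":0,"jaw":0.05},
    {"x":0,"y":0,"z":0.002,"rx":0,"ry":0,"rz":0,"jaw":0.05},
    {"x":0,"y":0,"z":0,"rx":0,"ry":0,"rz":0,"jaw":0.025},
    {"x":0,"y":0,"z":0,"rx":0,"ry":0,"rz":0,"jaw":0.025},
    {"x":0,"y":0,"z":0,"rx":0,"ry":0,"rz":0,"jaw":0.025},
  ],
  force=20,
)

```text
t: 6.3
ee_pos: [0.4912, 0.2232, 0.016]
eef_rot: [-180.0, 0.0, 79.1]
force: [0.1, 0.3, -2.0]
width: 0.0332
finger_force: 20.2
```

```bash
python3 - <<'E'
from h import *
s=snap('wrist','w5.png'); st=read_state(); print(st['ee_pos'].round(4),st['width'],st['finger_force'],st['force'])
E
```

```text
[0.4912 0.2231 0.016 ] 0.03328321311270356 20.198612809181213 [-0.85986161  0.78406396 -1.78449955]
```

View pics/w5.png

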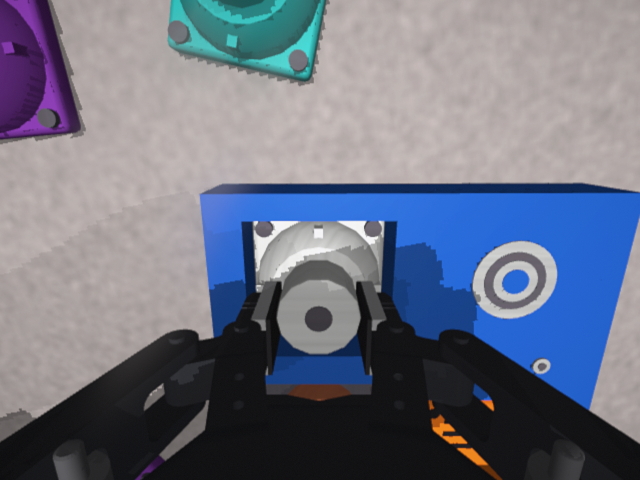

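The boss, with its top centred at (318,318), is held between the pads at about rows 285 to 370. The grip is good, so I'll firm it up and lift straight up.

jog_arm(
  plan=[
    {"x":0,"y":0,"z":0,"rx":0,"ry":0,"rz":0,"jaw":0.02},
    {"x":0,"y":0,"z":-0.004,"rx":0,"ry":0,"rz":0,"jaw":0.02},
    {"x":0,"y":0,"z":-0.01,"rx":0,"ry":0,"rz":0,"jaw":0.02},
    {"x":0,"y":0,"z":-0.02,"rx":0,"ry":0,"rz":0,"jaw":0.02},
    {"x":0,"y":0,"z":-0.03,"rx":0,"ry":0,"rz":0,"jaw":0.02},
    {"x":0,"y":0,"z":-0.03,"rx":0,"ry":0,"rz":0,"jaw":0.02},
    {"x":0,"y":0,"z":-0.02,"rx":0,"ry":0,"rz":0,"jaw":0.02},
    {"x":0,"y":0,"z":0,"rx":0,"ry":0,"rz":0,"jaw":0.02},
  ],
  force=70,
)

```text
t: 7.35
ee_pos: [0.4925, 0.2238, 0.1318]
eef_rot: [179.9, -0.2, 79.1]
force: [1.1, -0.1, -4.8]
width: 0.0316
finger_force: 70.0
```

```bash
python3 - <<'E'
from h import *
st=read_state(); print(st['ee_pos'].round(4),st['width'],st['finger_force'],st['force'])
a=np.radians(27.3); 
for k in(.041,-.041): print(k,.5855-k*np.sin(a),-.2455+k*np.cos(a))
t=[.5855+.041*np.sin(a),-.2455-.041*np.cos(a),.13]
rows(t,117.3,16)
E
```

```text
[0.4925 0.2238 0.1318] 0.03158379228772159 70.00781893730164 [ 1.08381049 -0.06147677 -4.8330284 ]
0.041 0.5666953682661431 -0.2090666934611471
-0.041 0.604304631733857 -0.2819333065388529
{"x":-0.0297,"y":0.0128,"z":0.0001,"rz":-2.39},
{"x":-0.0302,"y":0.0116,"z":0.0001,"rz":-2.39},
{"x":-0.0307,"y":0.0103,"z":0.0001,"rz":-2.39},
{"x":-0.0311,"y":0.0090,"z":0.0001,"rz":-2.39},
{"x":-0.0314,"y":0.0077,"z":0.0001,"rz":-2.39},
{"x":-0.0317,"y":0.0064,"z":0.0001,"rz":-2.39},
{"x":-0.0320,"y":0.0051,"z":0.0001,"rz":-2.39},
{"x":-0.0322,"y":0.0037,"z":0.0001,"rz":-2.39},
{"x":-0.0323,"y":0.0024,"z":0.0001,"rz":-2.39},
{"x":-0.0324,"y":0.0011,"z":0.0001,"rz":-2.39},
{"x":-0.0324,"y":-0.0003,"z":0.0001,"rz":-2.39},
{"x":-0.0323,"y":-0.0016,"z":0.0001,"rz":-2.39},
{"x":-0.0322,"y":-0.0030,"z":0.0001,"rz":-2.39},
{"x":-0.0321,"y":-0.0043,"z":0.0001,"rz":-2.39},
{"x":-0.0319,"y":-0.0057,"z":0.0001,"rz":-2.39},
{"x":-0.0316,"y":-0.0070,"z":0.0001,"rz":-2.39},
```

jog_arm(
  plan=[
    {"x":-0.0297,"y":0.0128,"z":0,"rx":0,"ry":0,"rz":-2.39,"jaw":0.02},
    {"x":-0.0302,"y":0.0116,"z":0,"rx":0,"ry":0,"rz":-2.39,"jaw":0.02},
    {"x":-0.0307,"y":0.0103,"z":0,"rx":0,"ry":0,"rz":-2.39,"jaw":0.02},
    {"x":-0.0311,"y":0.009,"z":0,"rx":0,"ry":0,"rz":-2.39,"jaw":0.02},
    {"x":-0.0314,"y":0.0077,"z":0,"rx":0,"ry":0,"rz":-2.39,"jaw":0.02},
    {"x":-0.0317,"y":0.0064,"z":0,"rx":0,"ry":0,"rz":-2.39,"jaw":0.02},
    {"x":-0.032,"y":0.0051,"z":0,"rx":0,"ry":0,"rz":-2.39,"jaw":0.02},
    {"x":-0.0322,"y":0.0037,"z":0,"rx":0,"ry":0,"rz":-2.39,"jaw":0.02},
  ],
)

```text
t: 8.35
ee_pos: [0.5465, -0.0307, 0.1289]
eef_rot: [-179.9, -0.0, 98.3]
force: [0.4, 0.4, -4.0]
width: 0.0318
finger_force: 70.1
```

jog_arm(
  plan=[
    {"x":-0.0323,"y":0.0024,"z":0,"rx":0,"ry":0,"rz":-2.39,"jaw":0.02},
    {"x":-0.0324,"y":0.0011,"z":0,"rx":0,"ry":0,"rz":-2.39,"jaw":0.02},
    {"x":-0.0324,"y":-0.0003,"z":0,"rx":0,"ry":0,"rz":-2.39,"jaw":0.02},
    {"x":-0.0323,"y":-0.0016,"z":0,"rx":0,"ry":0,"rz":-2.39,"jaw":0.02},
    {"x":-0.0322,"y":-0.003,"z":0,"rx":0,"ry":0,"rz":-2.39,"jaw":0.02},
    {"x":-0.0321,"y":-0.0043,"z":0,"rx":0,"ry":0,"rz":-2.39,"jaw":0.02},
    {"x":-0.0319,"y":-0.0057,"z":0,"rx":0,"ry":0,"rz":-2.39,"jaw":0.02},
    {"x":-0.0316,"y":-0.007,"z":0,"rx":0,"ry":0,"rz":-2.39,"jaw":0.02},
  ],
)

```text
t: 9.35
ee_pos: [0.6025, -0.283, 0.1283]
eef_rot: [-179.9, -0.1, 117.4]
force: [1.2, -0.3, -5.2]
width: 0.0319
finger_force: 70.1
```

```bash
python3 - <<'E'
from h import *
for i in range(4): s=snap('wrist','w6.png')
st=read_state(); print(st['ee_pos'].round(4),st['eef_rot'],st['width'],st['finger_force'],st['force'].round(1),st['dq'].round(1))
a=np.radians(27.3);c,sn=np.cos(a),np.sin(a)
im=s['frame'].copy()
for w,l,z in((.112,.186,.075),(.092,.164,.004)):
  P=np.array([pix(s,(.5855+c*x-sn*y,-.2455+sn*x+c*y,z)) for x,y in((-w/2,-l/2),(w/2,-l/2),(w/2,l/2),(-w/2,l/2))])
  print(P.round().tolist()); cv2.polylines(im,[P.astype(np.int32)],True,(0,255,0),1)
cv2.imwrite('pics/w6b.png',im[:,:,::-1])
E
```

```text
[ 0.6021 -0.283   0.1285] [-1.79893258e+02 -1.02840655e-01  1.17227979e+02] 0.03197027058785536 70.08663296699524 [ 0.6  0.5 -5. ] [-1.5 -0.7 -1.3  0.7 -0.4  0.4 -0.3]
[[244.0, 316.0], [402.0, 316.0], [424.0, 17.0], [224.0, 17.0]]
[[271.0, 266.0], [373.0, 266.0], [383.0, 65.0], [263.0, 65.0]]
```

View pics/w6b.png

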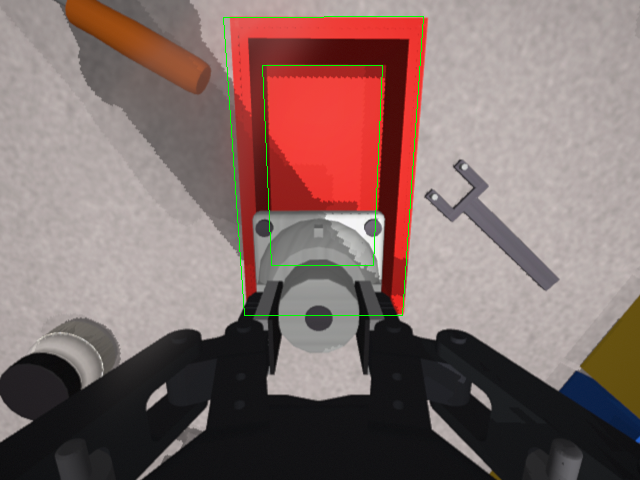

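The overlay fits the bin rim: top edge at row 17, and the sides within about 4 px. The housing flange is over the near half at (320,245). I'll shift 3.5 mm along tool y and go down.

jog_arm(
  plan=[
    {"x":0,"y":0.0035,"z":0.01,"rx":0,"ry":0,"rz":0,"jaw":0.02},
    {"x":0,"y":0,"z":0.025,"rx":0,"ry":0,"rz":0,"jaw":0.02},
    {"x":0,"y":0,"z":0.03,"rx":0,"ry":0,"rz":0,"jaw":0.02},
    {"x":0,"y":0,"z":0.025,"rx":0,"ry":0,"rz":0,"jaw":0.02},
    {"x":0,"y":0,"z":0.012,"rx":0,"ry":0,"rz":0,"jaw":0.02},
    {"x":0,"y":0,"z":0,"rx":0,"ry":0,"rz":0,"jaw":0.02},
    {"x":0,"y":0,"z":0,"rx":0,"ry":0,"rz":0,"jaw":0.02},
  ],
)

```text
t: 10.42
ee_pos: [0.6073, -0.2811, 0.0291]
eef_rot: [179.9, 0.1, 117.4]
force: [-0.5, 0.5, -5.2]
width: 0.0319
finger_force: 70.1
```

jog_arm(
  plan=[
    {"x":0,"y":0,"z":0.006,"rx":0,"ry":0,"rz":0,"jaw":0.02},
    {"x":0,"y":0,"z":0.005,"rx":0,"ry":0,"rz":0,"jaw":0.02},
    {"x":0,"y":0,"z":0.002,"rx":0,"ry":0,"rz":0,"jaw":0.02},
    {"x":0,"y":0,"z":0.001,"rx":0,"ry":0,"rz":0,"jaw":0.02},
    {"x":0,"y":0,"z":0.001,"rx":0,"ry":0,"rz":0,"jaw":0.02},
    {"x":0,"y":0,"z":0,"rx":0,"ry":0,"rz":0,"jaw":0.02},
  ],
)

```text
t: 11.18
ee_pos: [0.6062, -0.2808, 0.0143]
eef_rot: [180.0, -0.0, 117.3]
force: [-3.8, 2.4, 5.9]
width: 0.0316
finger_force: 71.2
```

jog_arm(
  plan=[
    {"x":0,"y":0,"z":0,"rx":0,"ry":0,"rz":0,"jaw":0.04},
    {"x":0,"y":0,"z":0,"rx":0,"ry":0,"rz":0,"jaw":0.048},
    {"x":0,"y":0,"z":0,"rx":0,"ry":0,"rz":0,"jaw":0.048},
    {"x":0,"y":0,"z":-0.01,"rx":0,"ry":0,"rz":0,"jaw":0.048},
    {"x":0,"y":0,"z":-0.025,"rx":0,"ry":0,"rz":0,"jaw":0.048},
    {"x":0,"y":0,"z":-0.035,"rx":0,"ry":0,"rz":0,"jaw":0.048},
    {"x":0,"y":0,"z":-0.035,"rx":0,"ry":0,"rz":0,"jaw":0.05},
  ],
)

```text
t: 12.05
ee_pos: [0.6064, -0.281, 0.1197]
eef_rot: [180.0, 0.0, 117.3]
force: [-0.3, -0.0, 0.4]
width: 0.05
finger_force: 0.0
```

```bash
python3 - <<'E'
from h import *
s=snap('wrist','w7.png')
st=read_state(); print(st['ee_pos'].round(4),st['eef_rot'],st['width'],st['force'].round(1))
print(pix(s,(.606,-.281,.058)))
a=np.radians(-10.9)
# grip offset seen at housing (.4912,.2232); est yellow:
rows([.4602,.0588,.12],79.1,8)
E
```

```text
[ 0.6091 -0.2826  0.1251] [179.69136974   0.33703593 117.30901626] 0.05005976811112954 [ 1.  -1.1  2.8]
[317.11295469 243.78710882]
{"x":0.0465,"y":0.0030,"z":0.0006,"rz":4.78},
{"x":0.0466,"y":-0.0008,"z":0.0006,"rz":4.78},
{"x":0.0463,"y":-0.0047,"z":0.0006,"rz":4.78},
{"x":0.0458,"y":-0.0086,"z":0.0006,"rz":4.78},
{"x":0.0449,"y":-0.0123,"z":0.0006,"rz":4.78},
{"x":0.0437,"y":-0.0160,"z":0.0006,"rz":4.78},
{"x":0.0422,"y":-0.0196,"z":0.0006,"rz":4.78},
{"x":0.0404,"y":-0.0231,"z":0.0006,"rz":4.78},
```

View pics/w7.png

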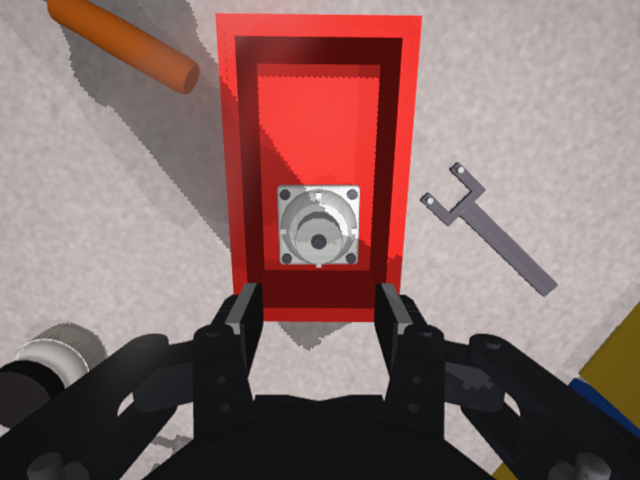

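The housing stands upright in the near half of the bin, its boss top at (319,242). The floor spans rows 65 to 270, so the housing is close to the near wall and the far half is free.

jog_arm(
  plan=[
    {"x":0.0465,"y":0.003,"z":0,"rx":0,"ry":0,"rz":4.78,"jaw":0.05},
    {"x":0.0466,"y":-0.0008,"z":0,"rx":0,"ry":0,"rz":4.78,"jaw":0.055},
    {"x":0.0463,"y":-0.0047,"z":0,"rx":0,"ry":0,"rz":4.78,"jaw":0.055},
    {"x":0.0458,"y":-0.0086,"z":0,"rx":0,"ry":0,"rz":4.78,"jaw":0.055},
    {"x":0.0449,"y":-0.0123,"z":0,"rx":0,"ry":0,"rz":4.78,"jaw":0.055},
    {"x":0.0437,"y":-0.016,"z":0,"rx":0,"ry":0,"rz":4.78,"jaw":0.055},
    {"x":0.0422,"y":-0.0196,"z":0,"rx":0,"ry":0,"rz":4.78,"jaw":0.055},
    {"x":0.0404,"y":-0.0231,"z":0,"rx":0,"ry":0,"rz":4.78,"jaw":0.055},
  ],
)

```text
t: 13.1
ee_pos: [0.4571, 0.0619, 0.1187]
eef_rot: [179.9, -0.1, 78.9]
force: [0.2, 0.3, -0.2]
width: 0.0547
finger_force: 0.0
```

```bash
python3 - <<'E'
from h import *
for i in range(4): s=snap('wrist','w8.png')
st=read_state(); print(st['ee_pos'].round(4),st['eef_rot'],st['width'],st['dq'].round(1))
print(pix(s,(.4603,.0585,.06)))
for b in cams.boxes_of('bearing_box_c','wrist')[:3]: print(b)
g=cv2.cvtColor(s['frame'],cv2.COLOR_RGB2HSV); m=(g[...,0]>20)&(g[...,0]<34)&(g[...,1]>120)&(g[...,2]>80)
m[400:]=0; ys,xs=np.nonzero(m[:, 200:440]); print(xs.min()+200,xs.max()+200,ys.min(),ys.max())
rows([.4602,.0588,.016],79.1,4)
E
```

```text
[0.4576 0.0612 0.1186] [ 1.79945572e+02 -4.45550574e-02  7.92621779e+01] 0.05531863521000134 [ 2.3  0.5  1.  -0.5  0.1 -0.1  0.5]
[323.48812236 251.34727724]
{'rect': [283.9, 198.7, 364.4, 270.3], 'confidence': 0.92}
282 365 195 270
{"x":-0.0002,"y":0.0006,"z":0.0256,"rz":0.01},
{"x":-0.0002,"y":0.0006,"z":0.0256,"rz":0.01},
{"x":-0.0002,"y":0.0006,"z":0.0256,"rz":0.01},
{"x":-0.0002,"y":0.0006,"z":0.0256,"rz":0.01},
```

View pics/w8.png

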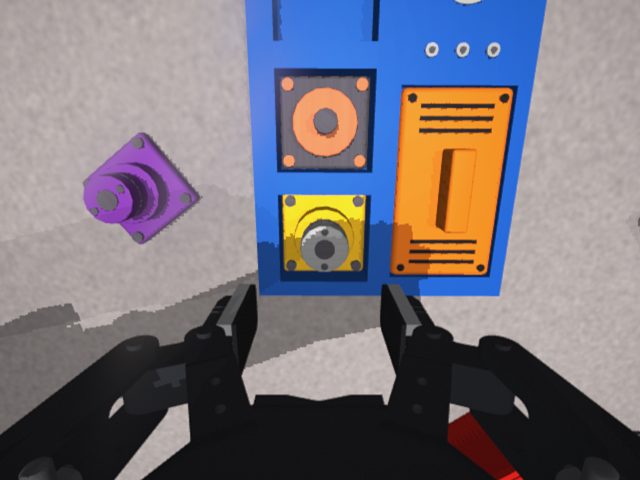

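The nut top is at (324,248), against a predicted (323.5,251). It is the yellow part, so I'll go down on it. The cover ridge is at about (457,190) for later.

jog_arm(
  plan=[
    {"x":0.0005,"y":0.0024,"z":0.02,"rx":0,"ry":0,"rz":0,"jaw":0.055},
    {"x":0,"y":0,"z":0.03,"rx":0,"ry":0,"rz":0,"jaw":0.055},
    {"x":0,"y":0,"z":0.03,"rx":0,"ry":0,"rz":0,"jaw":0.055},
    {"x":0,"y":0,"z":0.014,"rx":0,"ry":0,"rz":0,"jaw":0.055},
    {"x":0,"y":0,"z":0.007,"rx":0,"ry":0,"rz":0,"jaw":0.055},
    {"x":0,"y":0,"z":0,"rx":0,"ry":0,"rz":0,"jaw":0.025},
    {"x":0,"y":0,"z":0,"rx":0,"ry":0,"rz":0,"jaw":0.025},
    {"x":0,"y":0,"z":0,"rx":0,"ry":0,"rz":0,"jaw":0.025},
  ],
  force=25,
)

```text
t: 14.35
ee_pos: [0.4603, 0.0605, 0.0177]
eef_rot: [179.9, -0.0, 79.1]
force: [0.5, -1.1, 1.2]
width: 0.033
finger_force: 25.5
```

jog_arm(
  plan=[
    {"x":0,"y":0,"z":0,"rx":0,"ry":0,"rz":0,"jaw":0.02},
    {"x":0,"y":0,"z":-0.004,"rx":0,"ry":0,"rz":0,"jaw":0.02},
    {"x":0,"y":0,"z":-0.01,"rx":0,"ry":0,"rz":0,"jaw":0.02},
    {"x":0,"y":0,"z":-0.02,"rx":0,"ry":0,"rz":0,"jaw":0.02},
    {"x":0,"y":0,"z":-0.03,"rx":0,"ry":0,"rz":0,"jaw":0.02},
    {"x":0,"y":0,"z":-0.03,"rx":0,"ry":0,"rz":0,"jaw":0.02},
    {"x":0,"y":0,"z":-0.02,"rx":0,"ry":0,"rz":0,"jaw":0.02},
    {"x":0,"y":0,"z":0,"rx":0,"ry":0,"rz":0,"jaw":0.02},
  ],
  force=70,
)

```text
t: 15.35
ee_pos: [0.4603, 0.0609, 0.1324]
eef_rot: [179.9, -0.1, 79.1]
force: [0.5, -0.5, -4.9]
width: 0.0311
finger_force: 71.0
```

```bash
python3 - <<'E'
from h import *
st=read_state(); print(st['ee_pos'].round(4),st['width'],st['finger_force'],st['force'])
s=snap('scene'); 
a=np.radians(27.3); c,sn=np.cos(a),np.sin(a)
# overlay check from w7: housing & bin floor ends in bin-y, camera pose rebuilt from state then
st7=dict(ee=np.array([.6064,-.281,.1197]),yaw=117.3)
Rt=R.from_euler('xyz',[180,0,117.3],degrees=True).as_matrix()
M=np.array([[0,1,0],[.9615,0,.2749],[.2749,0,-.9615]])  # cam^T tool
S=dict(K=cams.snapshot('wrist')['K'],position=st7['ee']+Rt@[.0697,.0006,-.1648],orientation=Rt@M.T)
def bf(P): d=P-np.array([.5855,-.2455,0]); return (c*d[0]+sn*d[1],-sn*d[0]+c*d[1])
for n,px,z in(('boss',(319,242),.058),('floorfar',(320,65),.004),('floornear',(320,270),.004),('rimfar',(320,15),.075),('rimnear',(320,320),.075),('rimL',(225,170),.075),('rimR',(413,170),.075),('floorL',(257,180),.004),('floorR',(380,180),.004),('flangeN',(319,267),.016)):
    print(n,np.round(bf(world(S,px,z)),4))
x,y=.001,.045; t=[.5855+c*x-sn*y,-.2455+sn*x+c*y,.13]; print(t)
rows(t,117.3,8)
E
```

```text
[0.4603 0.0609 0.1324] 0.03105283794739018 70.95175266265869 [ 0.53459486 -0.47243384 -4.92239137]
boss [ 0.0033 -0.0391]
floorfar [0.0041 0.0823]
floornear [ 0.0043 -0.0809]
rimfar [0.0038 0.0931]
rimnear [ 0.004  -0.0897]
rimL [-0.0534  0.0112]
rimR [0.0599 0.0112]
floorL [-0.047  -0.0027]
floorR [ 0.053  -0.0027]
flangeN [ 0.0034 -0.0735]
[np.float64(0.5657493872808609), np.float64(-0.20505357497604298), 0.13]
{"x":-0.0301,"y":0.0194,"z":0.0001,"rz":-4.77},
{"x":-0.0316,"y":0.0168,"z":0.0001,"rz":-4.77},
{"x":-0.0329,"y":0.0141,"z":0.0001,"rz":-4.77},
{"x":-0.0339,"y":0.0113,"z":0.0001,"rz":-4.77},
{"x":-0.0348,"y":0.0085,"z":0.0001,"rz":-4.77},
{"x":-0.0354,"y":0.0055,"z":0.0001,"rz":-4.77},
{"x":-0.0357,"y":0.0026,"z":0.0001,"rz":-4.77},
{"x":-0.0358,"y":-0.0004,"z":0.0001,"rz":-4.77},
```

jog_arm(
  plan=[
    {"x":-0.0301,"y":0.0194,"z":0,"rx":0,"ry":0,"rz":-4.77,"jaw":0.02},
    {"x":-0.0316,"y":0.0168,"z":0,"rx":0,"ry":0,"rz":-4.77,"jaw":0.02},
    {"x":-0.0329,"y":0.0141,"z":0,"rx":0,"ry":0,"rz":-4.77,"jaw":0.02},
    {"x":-0.0339,"y":0.0113,"z":0,"rx":0,"ry":0,"rz":-4.77,"jaw":0.02},
    {"x":-0.0348,"y":0.0085,"z":0,"rx":0,"ry":0,"rz":-4.77,"jaw":0.02},
    {"x":-0.0354,"y":0.0055,"z":0,"rx":0,"ry":0,"rz":-4.77,"jaw":0.02},
    {"x":-0.0357,"y":0.0026,"z":0,"rx":0,"ry":0,"rz":-4.77,"jaw":0.02},
    {"x":-0.0358,"y":-0.0004,"z":0,"rx":0,"ry":0,"rz":-4.77,"jaw":0.02},
  ],
)

```text
t: 16.45
ee_pos: [0.5656, -0.2059, 0.1291]
eef_rot: [-179.9, -0.1, 117.4]
force: [0.5, -0.1, -4.5]
width: 0.0312
finger_force: 70.9
```

jog_arm(
  plan=[
    {"x":0,"y":0,"z":0,"rx":0,"ry":0,"rz":0,"jaw":0.02},
    {"x":0,"y":0,"z":0,"rx":0,"ry":0,"rz":0,"jaw":0.02},
    {"x":0,"y":0,"z":0,"rx":0,"ry":0,"rz":0,"jaw":0.02},
  ],
)

```text
t: 16.82
ee_pos: [0.5658, -0.2037, 0.1302]
eef_rot: [-179.9, -0.1, 117.3]
force: [0.1, 0.8, -4.5]
width: 0.0316
finger_force: 70.9
```

```bash
python3 - <<'E'
from h import *
st=read_state(); print(st['ee_pos'].round(4),st['eef_rot'],st['width'],st['dq'].round(1))
rows([.5684,-.2059,.03],117.3,4)
E
```

```text
[ 0.5658 -0.2037  0.1302] [-1.79941977e+02 -1.01595698e-01  1.17329957e+02] 0.03163919541095608 [-0.1 -0.4  0.2 -0.2  0.1 -0.1  0.1]
{"x":-0.0008,"y":0.0003,"z":0.0251,"rz":0.01},
{"x":-0.0008,"y":0.0003,"z":0.0251,"rz":0.01},
{"x":-0.0008,"y":0.0003,"z":0.0251,"rz":0.01},
{"x":-0.0008,"y":0.0003,"z":0.0251,"rz":0.01},
```

Contact with the floor is expected at TCP z ≈ 0.0157.

jog_arm(
  plan=[
    {"x":-0.0032,"y":0.0014,"z":0.01,"rx":0,"ry":0,"rz":0,"jaw":0.02},
    {"x":0,"y":0,"z":0.025,"rx":0,"ry":0,"rz":0,"jaw":0.02},
    {"x":0,"y":0,"z":0.03,"rx":0,"ry":0,"rz":0,"jaw":0.02},
    {"x":0,"y":0,"z":0.025,"rx":0,"ry":0,"rz":0,"jaw":0.02},
    {"x":0,"y":0,"z":0.01,"rx":0,"ry":0,"rz":0,"jaw":0.02},
    {"x":0,"y":0,"z":0,"rx":0,"ry":0,"rz":0,"jaw":0.02},
    {"x":0,"y":0,"z":0,"rx":0,"ry":0,"rz":0,"jaw":0.02},
  ],
)

```text
t: 17.7
ee_pos: [0.57, -0.2078, 0.0321]
eef_rot: [179.9, 0.1, 117.3]
force: [-0.6, -0.1, -4.0]
width: 0.0318
finger_force: 70.9
```

jog_arm(
  plan=[
    {"x":0,"y":0,"z":0.006,"rx":0,"ry":0,"rz":0,"jaw":0.02},
    {"x":0,"y":0,"z":0.005,"rx":0,"ry":0,"rz":0,"jaw":0.02},
    {"x":0,"y":0,"z":0.002,"rx":0,"ry":0,"rz":0,"jaw":0.02},
    {"x":0,"y":0,"z":0,"rx":0,"ry":0,"rz":0,"jaw":0.02},
    {"x":0,"y":0,"z":0,"rx":0,"ry":0,"rz":0,"jaw":0.02},
  ],
)

```text
t: 18.32
ee_pos: [0.5692, -0.2076, 0.0182]
eef_rot: [180.0, 0.0, 117.3]
force: [-0.4, 0.1, -4.1]
width: 0.0314
finger_force: 70.9
```

jog_arm(
  plan=[
    {"x":0,"y":0,"z":0.001,"rx":0,"ry":0,"rz":0,"jaw":0.02},
    {"x":0,"y":0,"z":0.001,"rx":0,"ry":0,"rz":0,"jaw":0.02},
    {"x":0,"y":0,"z":0.001,"rx":0,"ry":0,"rz":0,"jaw":0.02},
    {"x":0,"y":0,"z":0,"rx":0,"ry":0,"rz":0,"jaw":0.02},
  ],
)

```text
t: 18.82
ee_pos: [0.5692, -0.2075, 0.016]
eef_rot: [180.0, -0.0, 117.3]
force: [-2.6, 0.4, 5.3]
width: 0.0314
finger_force: 72.2
```

On the floor, so I'll release and rise.

jog_arm(
  plan=[
    {"x":0,"y":0,"z":0,"rx":0,"ry":0,"rz":0,"jaw":0.04},
    {"x":0,"y":0,"z":0,"rx":0,"ry":0,"rz":0,"jaw":0.048},
    {"x":0,"y":0,"z":0,"rx":0,"ry":0,"rz":0,"jaw":0.048},
    {"x":0,"y":0,"z":-0.01,"rx":0,"ry":0,"rz":0,"jaw":0.048},
    {"x":0,"y":0,"z":-0.025,"rx":0,"ry":0,"rz":0,"jaw":0.048},
    {"x":0,"y":0,"z":-0.035,"rx":0,"ry":0,"rz":0,"jaw":0.048},
    {"x":0,"y":0,"z":-0.035,"rx":0,"ry":0,"rz":0,"jaw":0.048},
    {"x":0,"y":0,"z":0,"rx":0,"ry":0,"rz":0,"jaw":0.048},
  ],
)

```text
t: 19.82
ee_pos: [0.5713, -0.2084, 0.1237]
eef_rot: [179.7, 0.2, 117.2]
force: [-0.1, -0.0, 0.2]
width: 0.0482
finger_force: 0.0
```

```bash
python3 - <<'E'
from h import *
s=snap('wrist'); s=snap('wrist','w9.png')
st=read_state(); print(st['ee_pos'].round(4),st['eef_rot'],st['width'])
a=np.radians(27.3); c,sn=np.cos(a),np.sin(a)
def bf(P): d=P-np.array([.5855,-.2455,0]); return np.round((c*d[0]+sn*d[1],-sn*d[0]+c*d[1]),4)
S=snap('scene')
for q in('housing_c','bearing_box_c'):
  for cam,X in(('wrist',s),('scene',S)):
    for b in cams.boxes_of(q,cam)[:6]: r=b['rect'];print(q,cam,np.round(r),b['confidence'],bf(world(X,((r[0]+r[2])/2,(r[1]+r[3])/2),.03)))
t=[.556,.0798+.0015,.14]
rows(t,79.1,8)
E
```

```text
[ 0.5692 -0.2074  0.1205] [1.79958182e+02 1.50820216e-02 1.17266208e+02] 0.04805227764245319
housing_c wrist [281. 277. 358. 360.] 0.6 [ 0.0049 -0.0337]
housing_c scene [470. 228. 504. 257.] 0.82 [0.0889 0.6291]
housing_c scene [458. 265. 495. 301.] 0.74 [0.2119 0.5774]
housing_c scene [216. 206. 243. 218.] 0.46 [-0.0212 -0.0286]
bearing_box_c wrist [278. 188. 358. 266.] 0.92 [0.004 0.045]
bearing_box_c scene [246. 206. 266. 221.] 0.76 [-0.0179  0.0424]
bearing_box_c scene [391. 190. 422. 220.] 0.74 [-0.0456  0.4441]
bearing_box_c scene [266. 292. 299. 326.] 0.37 [0.2819 0.1361]
{"x":0.0328,"y":0.0151,"z":-0.0026,"rz":4.77},
{"x":0.0339,"y":0.0124,"z":-0.0026,"rz":4.77},
{"x":0.0348,"y":0.0095,"z":-0.0026,"rz":4.77},
{"x":0.0355,"y":0.0066,"z":-0.0026,"rz":4.77},
{"x":0.0359,"y":0.0036,"z":-0.0026,"rz":4.77},
{"x":0.0361,"y":0.0006,"z":-0.0026,"rz":4.77},
{"x":0.0360,"y":-0.0024,"z":-0.0026,"rz":4.77},
{"x":0.0357,"y":-0.0054,"z":-0.0026,"rz":4.77},
```

jog_arm(
  plan=[
    {"x":0.0328,"y":0.0151,"z":0,"rx":0,"ry":0,"rz":4.77,"jaw":0.048},
    {"x":0.0339,"y":0.0124,"z":0,"rx":0,"ry":0,"rz":4.77,"jaw":0.048},
    {"x":0.0348,"y":0.0095,"z":0,"rx":0,"ry":0,"rz":4.77,"jaw":0.048},
    {"x":0.0355,"y":0.0066,"z":0,"rx":0,"ry":0,"rz":4.77,"jaw":0.048},
    {"x":0.0359,"y":0.0036,"z":0,"rx":0,"ry":0,"rz":4.77,"jaw":0.048},
    {"x":0.0361,"y":0.0006,"z":0,"rx":0,"ry":0,"rz":4.77,"jaw":0.048},
    {"x":0.036,"y":-0.0024,"z":0,"rx":0,"ry":0,"rz":4.77,"jaw":0.048},
    {"x":0.0357,"y":-0.0054,"z":0,"rx":0,"ry":0,"rz":4.77,"jaw":0.048},
  ],
)

```text
t: 21.18
ee_pos: [0.5563, 0.0821, 0.1196]
eef_rot: [-180.0, 0.0, 78.9]
force: [0.2, 0.2, -0.4]
width: 0.0477
finger_force: 0.0
```

jog_arm(
  plan=[
    {"x":0,"y":0,"z":0,"rx":0,"ry":0,"rz":0,"jaw":0.048},
    {"x":0,"y":0,"z":0,"rx":0,"ry":0,"rz":0,"jaw":0.048},
    {"x":0,"y":0,"z":0,"rx":0,"ry":0,"rz":0,"jaw":0.048},
  ],
)

```text
t: 21.55
ee_pos: [0.5568, 0.0795, 0.12]
eef_rot: [-180.0, 0.0, 79.0]
force: [-0.6, 0.0, -0.1]
width: 0.0481
finger_force: 0.0
```

```bash
python3 - <<'E'
from h import *
s=snap('wrist','w10.png')
st=read_state(); print(st['ee_pos'].round(4),st['eef_rot'],st['width'],st['dq'].round(1))
for b in cams.boxes_of('cover_c','wrist')[:3]: print(b)
g=cv2.cvtColor(s['frame'],cv2.COLOR_RGB2HSV); m=((g[...,0]>8)&(g[...,0]<20)&(g[...,1]>150)&(g[...,2]>60)).astype(np.uint8)
n,l,stt,ce=cv2.connectedComponentsWithStats(m); i=1+stt[1:,4].argmax(); print(stt[i],ce[i])
c,sn=np.cos(np.radians(-10.9)),np.sin(np.radians(-10.9)); T=lambda x,y,z:(.5193+c*x-sn*y,.1327+sn*x+c*y,z)
print([pix(s,T(.046+a*.038,-.045+b*.068,.036)).round(1).tolist() for a,b in((-1,1),(1,1),(1,-1),(-1,-1))])
for r in range(110,330,20): print(r,np.nonzero((l==i)[r])[0][[0,-1]] if (l==i)[r].any() else None)
rows([.556,.0803,.024],79.1,4)
E
```

```text
[0.5568 0.0795 0.1201] [-1.79998689e+02  2.49278477e-02  7.89885338e+01] 0.048109420971648595 [-0.1 -0.1 -0.2 -0.1 -0.1  0.1 -0.2]
{'rect': [267.3, 137.8, 370.2, 316.3], 'confidence': 0.84}
[  265   141   105   172 15708] [317.07906799 225.37439521]
[[261.8, 142.1], [370.4, 142.0], [363.5, 316.5], [269.6, 316.6]]
110 None
130 None
150 [265 369]
170 [266 368]
190 [266 367]
210 [267 367]
230 [268 366]
250 [269 365]
270 [270 365]
290 [271 364]
310 [273 362]
{"x":0.0001,"y":-0.0002,"z":0.0240,"rz":-0.03},
{"x":0.0001,"y":-0.0002,"z":0.0240,"rz":-0.03},
{"x":0.0001,"y":-0.0002,"z":0.0240,"rz":-0.03},
{"x":0.0001,"y":-0.0002,"z":0.0240,"rz":-0.03},
```

jog_arm(
  plan=[
    {"x":0.001,"y":-0.0003,"z":0.02,"rx":0,"ry":0,"rz":0,"jaw":0.04},
    {"x":0,"y":0,"z":0.03,"rx":0,"ry":0,"rz":0,"jaw":0.04},
    {"x":0,"y":0,"z":0.03,"rx":0,"ry":0,"rz":0,"jaw":0.04},
    {"x":0,"y":0,"z":0.012,"rx":0,"ry":0,"rz":0,"jaw":0.04},
    {"x":0,"y":0,"z":0.004,"rx":0,"ry":0,"rz":0,"jaw":0.04},
    {"x":0,"y":0,"z":0,"rx":0,"ry":0,"rz":0,"jaw":0.01},
    {"x":0,"y":0,"z":0,"rx":0,"ry":0,"rz":0,"jaw":0.01},
    {"x":0,"y":0,"z":0,"rx":0,"ry":0,"rz":0,"jaw":0.01},
  ],
  force=25,
)

```text
t: 22.65
ee_pos: [0.5573, 0.0821, 0.025]
eef_rot: [179.9, -0.0, 79.1]
force: [-1.7, -1.1, 4.8]
width: 0.0149
finger_force: 27.4
```

jog_arm(
  plan=[
    {"x":0,"y":0,"z":0,"rx":0,"ry":0,"rz":0,"jaw":0.008},
    {"x":0,"y":0,"z":-0.003,"rx":0,"ry":0,"rz":0,"jaw":0.008},
    {"x":0,"y":0,"z":-0.008,"rx":0,"ry":0,"rz":0,"jaw":0.008},
    {"x":0,"y":0,"z":-0.02,"rx":0,"ry":0,"rz":0,"jaw":0.008},
    {"x":0,"y":0,"z":-0.03,"rx":0,"ry":0,"rz":0,"jaw":0.008},
    {"x":0,"y":0,"z":-0.035,"rx":0,"ry":0,"rz":0,"jaw":0.008},
    {"x":0,"y":0,"z":-0.03,"rx":0,"ry":0,"rz":0,"jaw":0.008},
    {"x":0,"y":0,"z":0,"rx":0,"ry":0,"rz":0,"jaw":0.008},
  ],
  force=40,
)

```text
t: 23.65
ee_pos: [0.5583, 0.0823, 0.1527]
eef_rot: [179.8, -0.2, 79.1]
force: [0.4, -0.3, -1.5]
width: 0.0149
finger_force: 40.6
```

```bash
python3 - <<'E'
from h import *
s=snap('wrist'); s=snap('wrist','w11.png')
st=read_state(); print(st['ee_pos'].round(4),st['eef_rot'],st['width'],st['finger_force'],st['force'].round(1))
g=cv2.cvtColor(s['frame'],cv2.COLOR_RGB2HSV); m=((g[...,0]>8)&(g[...,0]<20)&(g[...,1]>150)&(g[...,2]>60)).astype(np.uint8)
n,l,stt,ce=cv2.connectedComponentsWithStats(m); i=1+stt[1:,4].argmax(); print(stt[i],ce[i])
for r in range(90,300,30): print(r,np.nonzero((l==i)[r])[0][[0,-1]] if (l==i)[r].any() else None)
# expected plate outline if carried rigidly: cover centre (xy) at recess
p=st['ee_pos']-[0.5573,.0821,.025]
c,sn=np.cos(np.radians(-10.9)),np.sin(np.radians(-10.9)); T=lambda x,y,z:np.array((.5193+c*x-sn*y,.1327+sn*x+c*y,z))+p
print([pix(s,T(.046+a*.038,-.045+b*.068,.036)).round(1).tolist() for a,b in((-1,1),(1,1),(1,-1),(-1,-1))])
print('cover centre offset from TCP',(T(.046,-.045,.036)-st['ee_pos']).round(4))
a=np.radians(27.3); t=[.5855+.003*np.cos(a)-.002*np.sin(a),-.2455+.003*np.sin(a)+.002*np.cos(a),.14];print(t)
rows(t,117.3,9)
E
```

```text
[0.5563 0.0822 0.15  ] [-1.79989230e+02 -1.79202034e-02  7.91168511e+01] 0.014603424963970064 40.57112395763397 [-0.1 -0.3 -1.2]
[  236   147   166   225 24756] [318.70843432 238.4185248 ]
90 None
120 None
150 [254 400]
180 [237 400]
210 [238 398]
240 [241 396]
270 [242 394]
[[226.5, 150.3], [399.8, 150.5], [383.3, 406.7], [244.5, 406.8]]
cover centre offset from TCP [-0.0013 -0.0023  0.011 ]
[np.float64(0.5872485525889962), np.float64(-0.24234681687123716), 0.14]
{"x":-0.0348,"y":0.0102,"z":0.0011,"rz":-4.24},
{"x":-0.0354,"y":0.0076,"z":0.0011,"rz":-4.24},
{"x":-0.0359,"y":0.0049,"z":0.0011,"rz":-4.24},
{"x":-0.0362,"y":0.0023,"z":0.0011,"rz":-4.24},
{"x":-0.0362,"y":-0.0004,"z":0.0011,"rz":-4.24},
{"x":-0.0361,"y":-0.0031,"z":0.0011,"rz":-4.24},
{"x":-0.0358,"y":-0.0057,"z":0.0011,"rz":-4.24},
{"x":-0.0352,"y":-0.0084,"z":0.0011,"rz":-4.24},
{"x":-0.0345,"y":-0.0110,"z":0.0011,"rz":-4.24},
```

jog_arm(
  plan=[
    {"x":-0.0348,"y":0.0102,"z":0,"rx":0,"ry":0,"rz":-4.24,"jaw":0.008},
    {"x":-0.0354,"y":0.0076,"z":0,"rx":0,"ry":0,"rz":-4.24,"jaw":0.008},
    {"x":-0.0359,"y":0.0049,"z":0,"rx":0,"ry":0,"rz":-4.24,"jaw":0.008},
    {"x":-0.0362,"y":0.0023,"z":0,"rx":0,"ry":0,"rz":-4.24,"jaw":0.008},
    {"x":-0.0362,"y":-0.0004,"z":0,"rx":0,"ry":0,"rz":-4.24,"jaw":0.008},
    {"x":-0.0361,"y":-0.0031,"z":0,"rx":0,"ry":0,"rz":-4.24,"jaw":0.008},
    {"x":-0.0358,"y":-0.0057,"z":0,"rx":0,"ry":0,"rz":-4.24,"jaw":0.008},
    {"x":-0.0352,"y":-0.0084,"z":0,"rx":0,"ry":0,"rz":-4.24,"jaw":0.008},
  ],
)

```text
t: 24.75
ee_pos: [0.5831, -0.2073, 0.1483]
eef_rot: [-179.9, -0.1, 113.2]
force: [-0.2, -0.2, -0.8]
width: 0.0145
finger_force: 40.5
```

jog_arm(
  plan=[
    {"x":-0.0345,"y":-0.011,"z":0,"rx":0,"ry":0,"rz":-4.24,"jaw":0.008},
    {"x":0,"y":0,"z":0,"rx":0,"ry":0,"rz":0,"jaw":0.008},
    {"x":0,"y":0,"z":0,"rx":0,"ry":0,"rz":0,"jaw":0.008},
    {"x":0,"y":0,"z":0,"rx":0,"ry":0,"rz":0,"jaw":0.008},
  ],
)

```text
t: 25.25
ee_pos: [0.5874, -0.2408, 0.1494]
eef_rot: [-180.0, -0.1, 117.4]
force: [0.6, -0.4, -0.6]
width: 0.0146
finger_force: 40.5
```

```bash
python3 - <<'E'
from h import *
st=read_state(); print(st['ee_pos'].round(4),st['eef_rot'],st['width'],st['finger_force'],st['force'].round(1))
s=snap('wrist','w12.png')
a=np.radians(27.3); x,y=.003,.003
t=[.5855+x*np.cos(a)-y*np.sin(a),-.2455+x*np.sin(a)+y*np.cos(a),.062]
rows(t,117.3,1)
g=cv2.cvtColor(s['frame'],cv2.COLOR_RGB2HSV)
red=((g[...,0]<6)|(g[...,0]>172))&(g[...,1]>120)&(g[...,2]>50); org=(g[...,0]>8)&(g[...,0]<20)&(g[...,1]>150)&(g[...,2]>60)
for r in(60,100,120,140,160,190,220,250,280):
    f=lambda m:(lambda q:(q[[0,-1]] if len(q) else None))(np.nonzero(m[r,180:470])[0]+180)
    print(r,'red',f(red),'orange',f(org))
E
```

```text
[ 0.5874 -0.2408  0.1494] [-1.79973743e+02 -8.63979476e-02  1.17352695e+02] 0.01464496196240331 40.53971529006958 [ 0.6 -0.4 -0.6]
{"x":-0.0002,"y":-0.0009,"z":0.0876,"rz":0.06},
60 red None orange None
100 red None orange None
120 red [233 400] orange [180 188]
140 red [234 398] orange [181 355]
160 red None orange [235 401]
190 red None orange [237 399]
220 red None orange [239 397]
250 red [240 240] orange [241 395]
280 red [242 242] orange [243 393]
```

jog_arm(
  plan=[
    {"x":0,"y":-0.0008,"z":0.01,"rx":0,"ry":0,"rz":0,"jaw":0.008},
    {"x":0,"y":0,"z":0.02,"rx":0,"ry":0,"rz":0,"jaw":0.008},
    {"x":0,"y":0,"z":0.02,"rx":0,"ry":0,"rz":0,"jaw":0.008},
    {"x":0,"y":0,"z":0.02,"rx":0,"ry":0,"rz":0,"jaw":0.008},
    {"x":0,"y":0,"z":0.01,"rx":0,"ry":0,"rz":0,"jaw":0.008},
    {"x":0,"y":0,"z":0.005,"rx":0,"ry":0,"rz":0,"jaw":0.008},
    {"x":0,"y":0,"z":0,"rx":0,"ry":0,"rz":0,"jaw":0.008},
    {"x":0,"y":0,"z":0,"rx":0,"ry":0,"rz":0,"jaw":0.008},
  ],
)

```text
t: 26.3
ee_pos: [0.5872, -0.2432, 0.0658]
eef_rot: [179.9, 0.1, 117.3]
force: [-0.1, -0.6, 0.1]
width: 0.0146
finger_force: 40.5
```

jog_arm(
  plan=[
    {"x":0,"y":0,"z":0.0015,"rx":0,"ry":0,"rz":0,"jaw":0.008},
    {"x":0,"y":0,"z":0.0015,"rx":0,"ry":0,"rz":0,"jaw":0.008},
    {"x":0,"y":0,"z":0.001,"rx":0,"ry":0,"rz":0,"jaw":0.008},
    {"x":0,"y":0,"z":0,"rx":0,"ry":0,"rz":0,"jaw":0.008},
  ],
)

```text
t: 26.8
ee_pos: [0.5866, -0.2429, 0.061]
eef_rot: [-180.0, -0.0, 117.3]
force: [0.2, -0.5, -0.8]
width: 0.0146
finger_force: 40.5
```

jog_arm(
  plan=[
    {"x":0,"y":0,"z":0.0015,"rx":0,"ry":0,"rz":0,"jaw":0.008},
    {"x":0,"y":0,"z":0.001,"rx":0,"ry":0,"rz":0,"jaw":0.008},
    {"x":0,"y":0,"z":0.0008,"rx":0,"ry":0,"rz":0,"jaw":0.008},
    {"x":0,"y":0,"z":0,"rx":0,"ry":0,"rz":0,"jaw":0.008},
  ],
)

```text
t: 27.3
ee_pos: [0.5866, -0.2429, 0.0577]
eef_rot: [-180.0, -0.0, 117.3]
force: [-0.1, -0.5, -0.7]
width: 0.0148
finger_force: 40.5
```

jog_arm(
  plan=[
    {"x":0,"y":0,"z":0.0007,"rx":0,"ry":0,"rz":0,"jaw":0.008},
    {"x":0,"y":0,"z":0.0007,"rx":0,"ry":0,"rz":0,"jaw":0.008},
    {"x":0,"y":0,"z":0,"rx":0,"ry":0,"rz":0,"jaw":0.008},
  ],
)

```text
t: 27.68
ee_pos: [0.5868, -0.243, 0.0571]
eef_rot: [180.0, -0.0, 117.3]
force: [-1.1, 0.9, 5.9]
width: 0.0144
finger_force: 41.3
```

Touching with about 6 N, so I'll release gently and rise.

jog_arm(
  plan=[
    {"x":0,"y":0,"z":0,"rx":0,"ry":0,"rz":0,"jaw":0.022},
    {"x":0,"y":0,"z":0,"rx":0,"ry":0,"rz":0,"jaw":0.036},
    {"x":0,"y":0,"z":0,"rx":0,"ry":0,"rz":0,"jaw":0.036},
    {"x":0,"y":0,"z":-0.01,"rx":0,"ry":0,"rz":0,"jaw":0.036},
    {"x":0,"y":0,"z":-0.025,"rx":0,"ry":0,"rz":0,"jaw":0.036},
    {"x":0,"y":0,"z":-0.04,"rx":0,"ry":0,"rz":0,"jaw":0.036},
    {"x":0,"y":0,"z":-0.04,"rx":0,"ry":0,"rz":0,"jaw":0.036},
    {"x":0,"y":0,"z":0,"rx":0,"ry":0,"rz":0,"jaw":0.036},
  ],
)

```text
t: 28.68
ee_pos: [0.589, -0.2443, 0.1757]
eef_rot: [179.7, 0.3, 117.2]
force: [-0.1, 0.1, -0.2]
width: 0.0358
finger_force: 0.0
```

```bash
python3 - <<'E'
from h import *
for i in range(4): s=snap('wrist','w13.png')
st=read_state(); print(st['ee_pos'].round(4),st['eef_rot'],st['width'],st['finger_force'])
g=cv2.cvtColor(s['frame'],cv2.COLOR_RGB2HSV); m=((g[...,0]>8)&(g[...,0]<20)&(g[...,1]>150)&(g[...,2]>60)).astype(np.uint8); m[:,:200]=0
n,l,stt,ce=cv2.connectedComponentsWithStats(m); i=1+stt[1:,4].argmax(); print(stt[i])
for r in range(90,330,20): print(r,np.nonzero((l==i)[r])[0][[0,-1]] if (l==i)[r].any() else None)
a=np.radians(27.3);x0,y0=.003,.001
T=lambda x,y,z:(.5855+x*np.cos(a)-y*np.sin(a),-.2455+x*np.sin(a)+y*np.cos(a),z)
print([pix(s,T(x0+p*.038,y0+q*.068,.068)).round(1).tolist() for p,q in((-1,1),(1,1),(1,-1),(-1,-1))])
E
```

```text
[ 0.586  -0.2425  0.1705] [-1.79931400e+02 -7.76244274e-02  1.17265512e+02] 0.03584758831370299 0.0
[  270   138    99   168 13821]
90 None
110 None
130 None
150 [270 368]
170 [271 367]
190 [271 366]
210 [272 365]
230 [273 365]
250 [274 364]
270 [275 363]
290 [278 358]
310 None
[[268.8, 143.7], [369.6, 143.7], [363.0, 307.1], [275.0, 307.0]]
```

The cover outline matches the expected level pose on the two parts to within a few pixels, so I'm handing the job in.

```bash
python3 -c "
from h import *
print(order.job_done())"
```

```text
the job is handed in; nothing more can be done
None
```

The silver gear housing and the yellow bearing box stand side by side on the floor of the red bin, with the orange cover lying level across them; all are let go and the job was handed in at about 29 s (no verdict was returned).

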